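# Open the safety-capped jar

## Robot

A 6-joint arm with a two-finger parallel gripper is mounted at the origin on a cart in front of the work surface, level with it; the furniture and walls round the work are solid. World frame = base frame: x ahead of the robot, y to its left, z up, the work surface at z = 0. Lengths are in mm, angles in rad, forces in N, time in s.
With the tool pointing down it reaches from about 350 to 975 mm from the base axis. Payload 7.1 kg.
Tool frame: the origin (TCP) lies at the centre of the arm's flange, where the gripper is bolted on; the fingertips stand 182 mm ahead of it and the grasp point (between the pads) lies 163 mm ahead of it; x points along the fingers, y is the direction in which the jaws open and shut, and the axes are right-handed (so a half turn about x gives the same grasp; the last joint's range is limited). The gripper opens to 88 mm and grips with 3 to 60 N. Pads are 20 mm wide; open, the fingers measure 115 mm over their backs; the gripper's body (75 mm by 178 mm) begins 61 mm behind the grasp point.
Start: joints at [1.286, 0.423, 1.63, -0, 1.089, -0.019], TCP at [164.145, 603.045, 404.675] pointing down, gripper open.
Joint ranges: [-3, 3], [-0.9, 2.11], [0.09, 2.58], [-1.31, 4.45], [0.11, 2.69], [-2.54, 2.54]. Speed limits (rad/s): [2.39, 2.39, 3.01, 3.14, 3.14, 3.14].

## Interface

Orientations are given as a rotation vector (axis times angle).
In Python, from workcell import readout, viewer, workorder, models gives the robot as it stands. The module is installed in compiled form; this text tells all that it offers.
- The arm moves only by the tool apply_moves, never from a script. Its argument "commands" is a list that holds one entry, the list of rows, each a list of 4 numbers: the shift along the world's x, y, z in m, then the turn about the world's z in rad. A call has 1 to 8 rows; each row is the pose to reach, as a shift and turn from the pose commanded when the call began; what a row does not reach only later rows make up. A row lasts 1/8 s, in which the tool goes at most 62.5 mm and 10.7 degrees, less where a joint would pass 70% of its speed; a pose out of reach is approached as far as the arm can. A call with a gripper value outside its range is refused whole. "gripper" is the finger opening in m, from 0 to 0.0878, set as the call begins (left out, the last holds). The fingers move at their own pace and stop on an object; the grip force is fixed at half the most. Time passes only in rows, so rows that repeat a pose let the fingers close. It gives the time, the measured TCP pose, the force and the opening at its end, in the units of the state.
- readout.get_obs(): the state, without advancing time (a new reading comes with each control period).
- viewer.get_image(name): name is "side" or "top"; returns a dict with "color" (384x512x3 uint8, red, green, blue), "vertical_fov" (degrees; the focal length in pixels is half the picture's height over the tangent of half this angle, whatever the lens; pixels are square), "cx", "cy" (the principal point, pixels), "D" ([k1, k2, p1, p2, k3] as OpenCV has them; the pictures are not rectified), "rvec" (rotation vector, rad) and "tvec" (3), from world to camera coordinates, as OpenCV has them. Camera axes: x right, y down, z forward; pixel columns grow to the right and rows downward; lengths in mm; the calibration is good to about 2 mm. A picture is of the moment at which its call begins. There is no depth.
- workorder.close_job(): hands the job in, once; it reports no verdict.
Trained networks look in the newest picture that a camera, given by its name, has taken for a name from the list of things; names that differ only in an ending like _2 or _b are one class to them, and where a whole thing is asked for, a point or a joint stands for the part that bears it (a point fixed in the world has none). Each returns a list of dicts, best first, with "conf" (0 to 1); they miss things now and then, are a little off and sometimes report something else, mostly with a low value. They report only what shows in the picture. A call takes as long as a camera call. They do not tell look-alikes from the thing itself.
- models.search_frame(camera, label): "position" ([x, y, z] in mm, in world coordinates, good to about 4 mm: the middle of the surface that is visible of it).
- models.place_of(camera, label): "position" ([x, y, z] in mm, in world coordinates, good to about 4 mm: a listed point, or the origin of a listed thing).
The state is a dict: "t": time; "qpos": joint angles; "qvel": joint speeds; "joint_torque": joint torques, N m; "ee_pos": TCP position; "orientation": TCP orientation; "ft_force": force on the tool from outside, world axes, zero at the start; "moment": the same for the moment, N m; "width": finger opening in mm.
Only numpy, scipy, OpenCV 4.12 (cv2) and the standard library are available. Lean on these libraries where they do the work, as an engineer would, in place of code of your own. Each camera call takes 0.05 s, during which the arm holds its last target.

## Task

Open the jar that has the safety cap: pinch its two side tabs fully in without crushing them, turn the cap anticlockwise until you feel its stop, and lift it off without wrenching the neck. Set the cap down gently and upright in the middle of the shallow tray, and leave everything else on the bench where it is.

Things in the scene. Friction and masses are not known exactly. Their poses are not given: they have to be found in the camera images.
- jar: amber jar, 70 mm wide, fixed in a grey holder (foot 92x92 mm) that is screwed to the bench; under the safety cap. Origin: on its axis at bench level, z up. Its deck, 68 mm up, carries a white collar (radius 27 to 31.5 mm, top 76 mm up) with two notches on its y axis that hold the feet of the cap's tabs. Neck 30 mm wide, rim 102 mm up.
- cap: white ribbed safety cap on the jar, about 50 mm wide, 36 mm high, 40 to 65 g, a flat tab on its +y and -y side. Origin: on its axis at its lower rim, 70 mm above the bench when closed; z up. 1.5 mm sideways play on the neck. With both tabs in it turns anticlockwise (from above) until it meets a sprung stop 21 to 76 degrees on, differing from jar to jar. It lifts straight off only at the stop (from 2 degrees before it).
- tab_a (a joint): tab on the cap's +y side, m pushed in: 0 out, 0.005 fully in. A flat plate 20 mm wide, 8 to 35 mm above the cap's lower rim; 60 mm over both tabs when out, 50 mm when in. Each is sprung: about 4 N to start, 12 N fully in. The foot below the plate is free of the collar from 0.0035 in; keep both in while turning. More than 30 N on a tab crushes it.
- tab_b (a joint): tab on the cap's -y side, the same. Fingertips must stay above the collar on the jar, which reaches 6 mm above the cap's lower rim. The stop resists with 0.07 N m at once, rising to 0.36 N m 5 degrees on, where it is hard. Cap and jar stand no more than 40 N between them (0.6 N m of twist): turn slowly, feel for the stop, do not pull a cap that is not free.
- tray: shallow square steel tray, 124x124 mm, fixed, rim 8 mm high. Origin: centre of its underside; its floor is 3 mm above the bench. The cap stands in it on its lower rim. Between the jars and the tray a fixed shelf (board 0.24 m up, front edge at x = 0.51 m, y -0.17 to 0.05 m) juts towards the robot: carry the cap past it well in front, at x under 0.4 m.
- plain_jar: like jar in a like holder but with a plain round cap without tabs, 94 mm high, fixed; leave it. Origin: on its axis at bench level.
- vial_0: specimen vial with black cap, 23x60 mm, loose, standing; leave it. Origin: centre of its underside.
- vial_2: specimen vial with black cap, 23x60 mm, loose, standing behind the jars; leave it. Origin: centre of its underside.
- specimen_2: clear resin block with an insect, 30x42x19 mm, loose; leave it. Origin: centre of its underside.
- petri_1: petri dish with lid, 68 mm wide, 15 mm high, loose; leave it. Origin: centre of its underside.
- marker_pen: marker pen, 135 mm long, 17 mm thick, loose, lying; leave it. Origin: centre of its underside.
- tape_roll: roll of tape, 96 mm wide, 25 mm high, loose, lying flat; leave it. Origin: centre of its underside.
There are look-alikes about, which are no part of the job. There is more than one size of the cap; the one meant has the size given above.

How it is judged:
By the outcome, as a careful person would: the job done as asked, in the order asked, and still so for the second after the job is handed in, with the robot touching nothing.
It also fails if it takes over 67 s, if anything falls off the work surface, if the arm or the gripper's body presses on something with over 40 N, if the wrist force passes 120 N, or if a joint passes its speed limit or range.

## Working session

There is one attempt and no reset: what is moved stays moved. The work goes in short steps, Python scripts to look and compute and a tool call to move; the robot and the scene stay as the last step left them, time stands still between calls to the robot, and variables do not carry over. Pictures are saved under pics/ and viewed, and the job is handed in when it is done.

Besides the shell and the picture viewer there is one more tool, called after ">>>" by a JSON object that holds its "fn" and its "kwargs". apply_moves: Moves the arm, as the interface text tells. Its arguments: {"type":"object","properties":{"commands":{"type":"array","items":{"type":"array","items":{"type":"array","items":{"type":"number"}}}},"gripper":{"type":"number"}},"required":["commands"]}

```bash
mkdir -p pics; cat > h.py <<'E'
import numpy as np, cv2
from workcell import readout, viewer, workorder, models
def K(im):
    f=192/np.tan(np.radians(im['vertical_fov'])/2)
    return np.array([[f,0,im['cx']],[0,f,im['cy']],[0,0,1.]])
def proj(im,P):
    p,_=cv2.projectPoints(np.array(P,float).reshape(-1,1,3),np.array(im['rvec'],float),np.array(im['tvec'],float),K(im),np.array(im['D'],float))
    return p.reshape(-1,2)
def ray(im,uv,z):
    u=cv2.undistortPoints(np.array(uv,float).reshape(-1,1,2),K(im),np.array(im['D'],float)).reshape(-1,2)
    R,_=cv2.Rodrigues(np.array(im['rvec'],float)); t=np.array(im['tvec'],float).ravel()
    c=-R.T@t; out=[]
    for a in u:
        d=R.T@np.array([a[0],a[1],1.]); out.append(c+d*(z-c[2])/d[2])
    return np.array(out)
def save(img,n,s=1):
    cv2.imwrite('pics/'+n,cv2.resize(cv2.cvtColor(img,cv2.COLOR_RGB2BGR),None,fx=s,fy=s,interpolation=cv2.INTER_CUBIC))
E
python3 - <<'E'
from h import *
np.set_printoptions(precision=1,suppress=True)
for c in ('top','side'):
    im=viewer.get_image(c); save(im['color'],c+'0.png',1.5)
    R,_=cv2.Rodrigues(np.array(im['rvec'],float)); print(c,-R.T@np.array(im['tvec']).ravel(),im['vertical_fov'])
    np.save(c+'0.npy',im,allow_pickle=True)
    for l in ('jar','cap','tab_a','plain_jar','tray','vial_0','specimen_2','petri_1','marker_pen','tape_roll'):
        try:
            for r in models.place_of(c,l): 
                p=np.array(r['position']); print(c,l,round(r['conf'],2),p,proj(im,[p])[0])
        except Exception as e: print(l,e)
o=readout.get_obs(); print(o)
E
```

```text
top [  95.9 -139.7 1660.1] 47.016851635761164
top jar 0.75 [ 507.2 -407.     0.1] [330.1 181.1]
top cap 0.83 [ 467.4 -546.4    0.2] [366.3 191.8]
top cap 0.45 [ 509.3 -408.2   69.9] [333.3 176.1]
tab_a it knows: cap, jar, marker_pen, petri, plain_jar, specimen, tape_roll, tray, vial
top plain_jar 0.61 [ 392.1 -267.6    2.9] [294.1 209.7]
top tray 0.8 [352.6 287.9  -1.8] [148.6 217.5]
top vial_0 0.59 [ 503.2 -193.8    0.9] [275.  181.1]
top vial_0 0.55 [477.1 -10.6  -0.7] [227.5 187. ]
top specimen_2 0.54 [480.7 -10.4   0.1] [227.5 186. ]
top specimen_2 0.42 [ 539.2 -266.5   -2.9] [293.8 172.7]
top petri_1 0.68 [433.6  90.1  -1.1] [201.  197.6]
top marker_pen 0.5 [415.8 -98.6  -0. ] [249.9 202.9]
top tape_roll 0.58 [ 254.2 -317.2   -4.4] [307.  246.3]
side [ 826.7 -792.5 1196.9] 44.53829558726537
side jar 0.69 [ 513.6 -407.6    0.3] [217.6 295.3]
side cap 0.93 [ 470.6 -545.9   -2.7] [174.6 329.4]
side cap 0.24 [346.2 283.8   3.6] [287.  113.9]
tab_a it knows: cap, jar, marker_pen, petri, plain_jar, specimen, tape_roll, tray, vial
side plain_jar 0.86 [ 394.3 -269.3    1.3] [209.8 236.9]
side tray 0.74 [346.7 283.5   1.1] [287.  114.5]
side vial_0 0.61 [ 503.6 -197.1    2.4] [254.7 235.8]
side vial_0 0.53 [479.9  -7.    3. ] [279.7 187.2]
side specimen_2 0.44 [ 544.8 -267.2    0.3] [254.4 261.2]
side petri_1 0.6 [431.7  87.6  -2.8] [280.9 161.9]
side marker_pen 0.52 [414.6 -97.4  -1.7] [246.7 199.1]
side marker_pen 0.49 [ 393.8 -269.6    0.5] [209.6 237. ]
side tape_roll 0.9 [ 256.6 -321.3   -1.7] [161.5 228.6]
{'t': 1.0, 'qpos': array([ 1.3,  0.4,  1.6,  0. ,  1.1, -0. ]), 'qvel': array([-0., -0., -0., -0., -0.,  0.]), 'joint_torque': array([  0. , -54.5, -27.4,   0.1,   0. ,  -0. ]), 'ee_pos': array([164.2, 603. , 404.7]), 'orientation': array([ 0.2,  1.6, -0.2]), 'ft_force': array([ 1.6, -0.4,  0.2]), 'moment': array([ 0., -0.,  0.]), 'width': 87.77459026659142}
```

View pics/top0.png

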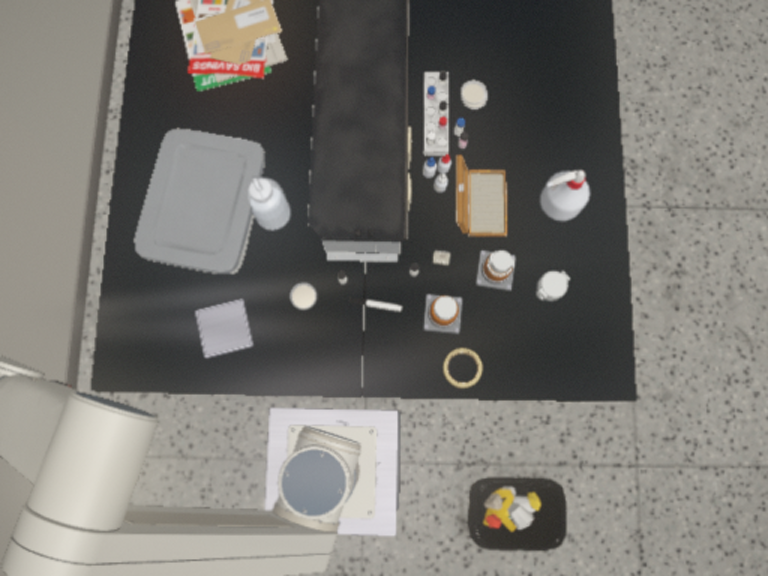

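View pics/side0.png

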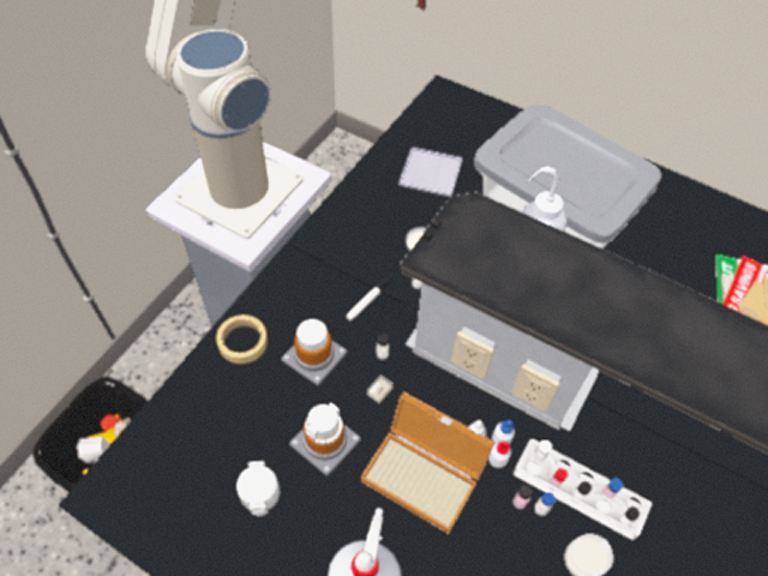

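```bash
python3 - <<'E'
from h import *
for c,(x0,y0,x1,y1) in (('top',(280,150,400,230)),('side',(130,200,290,350))):
    im=np.load(c+'0.npy',allow_pickle=True).item()
    save(im['color'][y0:y1,x0:x1],c+'0c.png',6 if c=='top' else 4)
E
```

```text
(no output)
```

View pics/top0c.png

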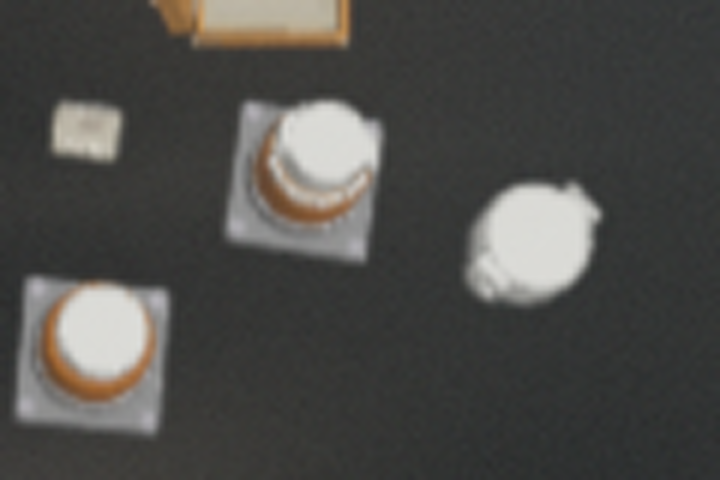

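View pics/side0c.png

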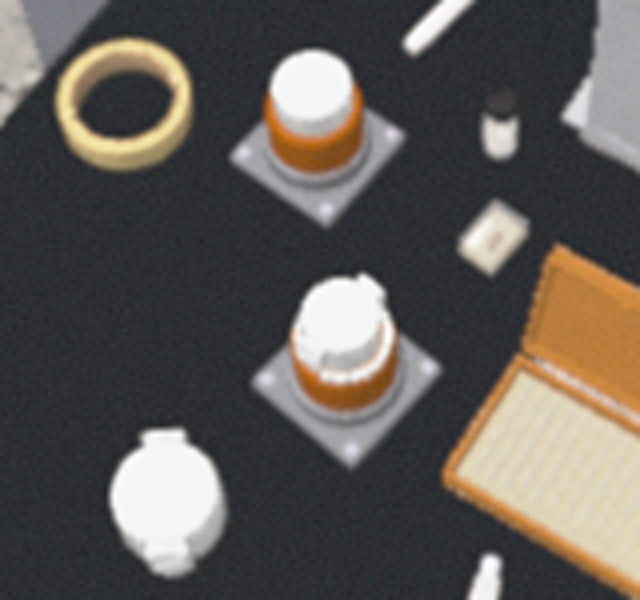

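The candidates are:
- The big tabbed cap at top (366,192) / side (174,329). It stands bare on the bench and is oversized.
- The plain jar at top (294,210) / side (210,237). It has no tabs.
- The tabbed cap on an amber jar in a grey holder with a collar, at top (333,176) / side (217,285). This is the target. In the enlarged crop its tabs show at about side-crop (370,290) and (322,357).

Next I'll measure its pose and yaw.

```bash
python3 - <<'E'
from h import *
np.set_printoptions(precision=1,suppress=True)
S=np.load('side0.npy',allow_pickle=True).item();T=np.load('top0.npy',allow_pickle=True).item()
s=np.array([[253,383],[352,467],[440,368]])/4+[130,200]
t=np.array([[243,103],[228,238],[365,262],[381,122]])/6+[280,150]
for z in (0,5,10):
  for n,im,q in (('s',S,s),('t',T,t)):
    P=ray(im,q,z)[:,:2]; e=np.diff(P,axis=0); print(n,z,P.tolist(),np.linalg.norm(e,axis=1),np.degrees(np.arctan2(e[:,1],e[:,0])), 'mid',(P[0]+P[2])/2)
print('tabs side z~100', ray(S,np.array([[370,290],[322,357]])/4+[130,200],105))
# cap top disc z=106: top crop centre ~ (327,143), 
print('captop top',ray(T,[[280+327/6,150+143/6]],106),'side',ray(S,[[130+341/4,200+310/4]],106))
print('big cap w/ top', ray(T,np.array([[472,240],[595,240]])/6+[280,150],45))
print('cap w', ray(T,np.array([[278,143],[377,143]])/6+[280,150],106))
save(S['color'][262:310,195:245],'capS.png',12)
save(T['color'][162:195,312:350],'capT.png',14)
E
```

```text
s 0 [[458.5030153527001, -443.79795886175356], [547.8116680905756, -457.29191556532686], [559.7350821748674, -367.18756926137905]] [90.3 90.9] [-8.6 82.5] mid [ 509.1 -405.5]
t 0 [[562.6236721123897, -370.4893433309858], [472.55221238227455, -359.8962980286563], [458.3604991709872, -447.84880209771245], [551.54220052875, -460.0971422624733]] [90.7 89.1 94. ] [173.3 -99.2  -7.5] mid [ 510.5 -409.2]
s 5 [[460.04111478428916, -445.25464833405016], [548.9766800888501, -458.69223395243233], [560.8502840391775, -368.9642990964512]] [89.9 90.5] [-8.6 82.5] mid [ 510.4 -407.1]
t 5 [[561.2180683941633, -369.7942778057501], [471.4178970969033, -359.2331379556898], [457.26892825378934, -446.9207357262795], [550.169973365857, -459.13218481568384]] [90.4 88.8 93.7] [173.3 -99.2  -7.5] mid [ 509.2 -408.4]
s 10 [[461.57921421587815, -446.71133780634676], [550.1416920871246, -460.0925523395378], [561.9654859034877, -370.74102893152343]] [89.6 90.1] [-8.6 82.5] mid [ 511.8 -408.7]
t 10 [[559.8124646759369, -369.09921228051445], [470.2835818115319, -358.56997788272326], [456.17735733659146, -445.99266935484656], [548.7977462029642, -458.16722736889443]] [90.1 88.6 93.4] [173.3 -99.2  -7.5] mid [ 508.  -407.5]
tabs side z~100 [[ 517.4 -383.3  105. ]
 [ 517.2 -437.3  105. ]]
captop top [[ 508.6 -406.5  106. ]] side [[ 509.7 -405.   106. ]]
big cap w/ top [[ 463.8 -507.    45. ]
 [ 465.3 -584.5   45. ]]
cap w [[ 508.1 -376.7  106. ]
 [ 509.2 -436.9  106. ]]
```

View pics/capS.png

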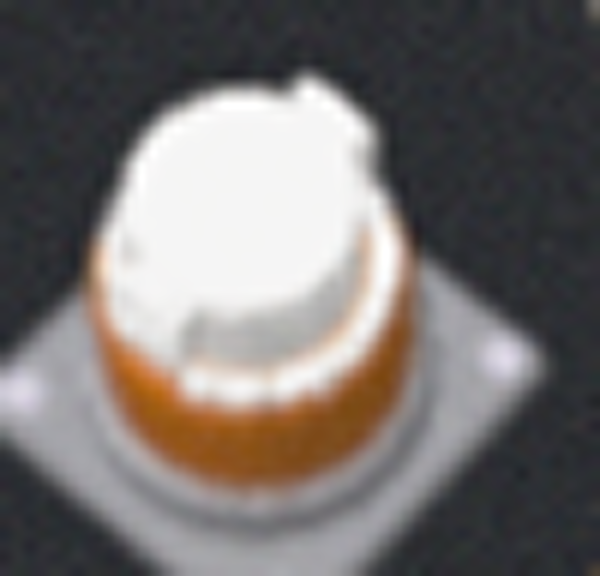

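View pics/capT.png

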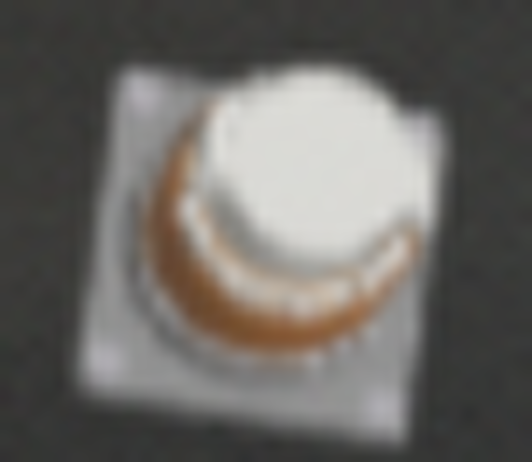

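```bash
cat >> h.py <<'E'
def tabs(cx,cy,yaw,r=30):
    out=[]
    c,s=np.cos(yaw),np.sin(yaw)
    for sg in (1,-1):
        q=[(-10,sg*r,78),(10,sg*r,78),(10,sg*r,105),(-10,sg*r,105)]
        out.append(np.array([[cx+c*a-s*b,cy+s*a+c*b,z] for a,b,z in q]))
    return out
E
python3 - <<'E'
from h import *
S=np.load('side0.npy',allow_pickle=True).item();T=np.load('top0.npy',allow_pickle=True).item()
a=np.linspace(0,2*np.pi,60)
rows=[]
for d in (-8,8,-28,82):
  r=[]
  for im,(x0,y0,x1,y1),sc in ((S,(195,262,245,310),7.5),(T,(312,158,352,196),9.4)):
    c=cv2.resize(cv2.cvtColor(im['color'][y0:y1,x0:x1],cv2.COLOR_RGB2BGR),None,fx=sc,fy=sc,interpolation=cv2.INTER_CUBIC)
    def dr(P,col): 
        p=((proj(im,P)-[x0,y0]+.5)*sc).astype(np.int32); cv2.polylines(c,[p],True,col,1)
    for k,P in enumerate(tabs(509.5,-406.5,np.radians(d))): dr(P,(0,0,255) if k==0 else (255,0,0))
    dr(np.c_[509.5+25*np.cos(a),-406.5+25*np.sin(a),106+0*a],(0,180,0))
    dr(np.c_[509.5+31.5*np.cos(a),-406.5+31.5*np.sin(a),76+0*a],(0,180,180))
    r.append(cv2.resize(c,(370,290)))
  rows.append(np.hstack(r))
g=np.vstack([np.hstack(rows[:2]),np.hstack(rows[2:])]); print(g.shape)
cv2.imwrite('pics/ov.png',cv2.resize(g,(800,314)) if 0 else g[:, :])
cv2.imwrite('pics/ov1.png',np.vstack(rows[:2])); cv2.imwrite('pics/ov2.png',np.vstack(rows[2:]))
E
```

```text
(580, 1480, 3)
```

View pics/ov1.png

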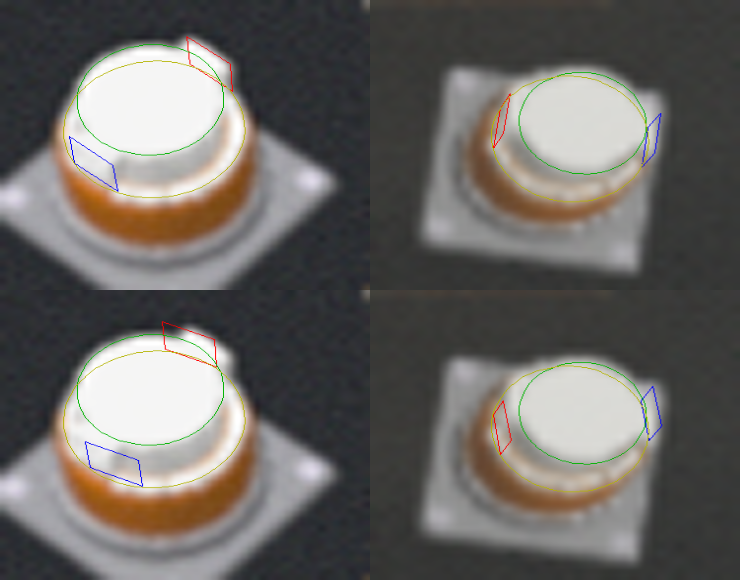

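View pics/ov2.png

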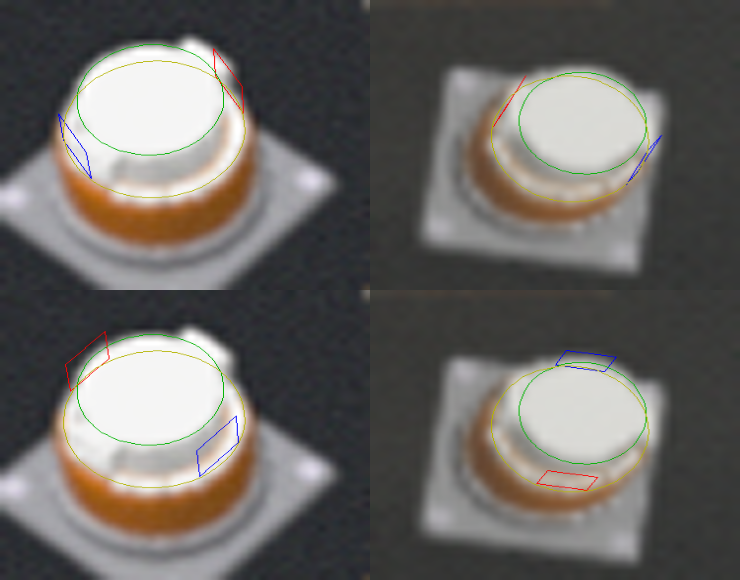

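```bash
python3 - <<'E'
from h import *
o=readout.get_obs(); R,_=cv2.Rodrigues(np.array(o['orientation'])); print(R.round(3)); print('yaw of tool y',np.degrees(np.arctan2(R[1,1],R[0,1])), o['qpos'],o['t'])
E
```

```text
[[-0.     0.263  0.965]
 [-0.     0.965 -0.263]
 [-1.    -0.    -0.   ]]
yaw of tool y 74.76896978365056 [ 1.28596461e+00  4.23085984e-01  1.62992070e+00  2.84458891e-06
  1.08859664e+00 -1.90014099e-02] 1.0
```

>>> {"fn": "apply_moves", "kwargs": {"commands": [[[0.023,-0.042,0,-0.18],[0.046,-0.083,0,-0.36],[0.07,-0.125,0,-0.54],[0.093,-0.166,0,-0.72],[0.116,-0.208,0,-0.9],[0.14,-0.25,0,-1.08],[0.163,-0.291,0,-1.26],[0.186,-0.333,0,-1.44]]], "gripper": 0.0878}}

```text
t: 2.0
ee_pos: [350.7, 268.7, 405.0]
orientation: [1.313, 1.139, -1.311]
ft_force: [0.4, 0.4, 0.1]
width: 87.7
```

>>> {"fn": "apply_moves", "kwargs": {"commands": [[[0.005,-0.047,0,-0.18],[0.01,-0.095,0,-0.36],[0.015,-0.142,0,-0.54],[0.02,-0.19,0,-0.72],[0.025,-0.237,0,-0.9],[0.03,-0.285,0,-1.08],[0.035,-0.332,0,-1.26],[0.04,-0.38,0,-1.44]]]}}

```text
t: 3.0
ee_pos: [390.1, -111.6, 405.0]
orientation: [-2.218, 0.012, 2.215]
ft_force: [-0.7, 0.4, 0.0]
width: 88.1
```

>>> {"fn": "apply_moves", "kwargs": {"commands": [[[0.005,-0.05,0,-0.06],[0.012,-0.1,0,-0.135],[0.03,-0.15,0,-0.135],[0.06,-0.195,0,-0.135],[0.09,-0.235,0,-0.135],[0.105,-0.265,0,-0.135],[0.119,-0.296,0,-0.135],[0.119,-0.296,0,-0.135]]]}}

```text
t: 4.0
ee_pos: [509.6, -407.6, 404.3]
orientation: [-2.149, 0.152, 2.148]
ft_force: [0.1, -0.2, 0.1]
width: 87.8
```

>>> {"fn": "apply_moves", "kwargs": {"commands": [[[0,0,-0.03,0],[0,0,-0.06,0],[0,0,-0.08,0],[0,0,-0.09,0],[0,0,-0.095,0],[0,0,-0.095,0]]]}}

```text
t: 4.75
ee_pos: [509.3, -406.0, 310.1]
orientation: [-2.15, 0.15, 2.149]
ft_force: [-0.3, -0.6, -0.6]
width: 87.9
```

```bash
python3 - <<'E'
from h import *
o=readout.get_obs(); R,_=cv2.Rodrigues(np.array(o['orientation'])); print('yaw',np.degrees(np.arctan2(R[1,1],R[0,1])), o['qpos'],o['ee_pos'],o['ft_force'])
S=viewer.get_image('side'); np.save('side1.npy',S,allow_pickle=True); c=S['color'][200:340,140:300]; save(c,'side1.png',4)
E
```

```text
yaw -97.97335357513835 [-6.91314708e-01  5.72023463e-01  1.62826125e+00  2.28175667e-05
  9.40662201e-01  1.01862936e+00] [ 509.30906199 -406.02868077  310.09335157] [-0.32606003 -0.55563017 -0.5746901 ]
```

View pics/side1.png

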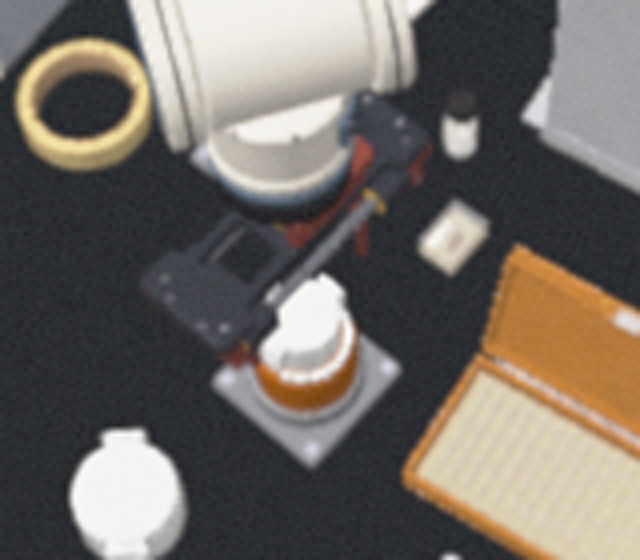

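The gripper straddles the cap as planned: the jaws sit on either side at crop (220,340) and (365,240), with the cap at (315,320). I'll go down to tips at about 81 mm, then close in small steps.

>>> {"fn": "apply_moves", "kwargs": {"commands": [[[0,0,-0.02,0],[0,0,-0.035,0],[0,0,-0.043,0],[0,0,-0.047,0],[0,0,-0.047,0]]]}}

```text
t: 5.42
ee_pos: [509.2, -406.0, 262.4]
orientation: [-2.149, 0.15, 2.15]
ft_force: [-0.1, 0.2, 0.1]
width: 87.6
```

>>> {"fn": "apply_moves", "kwargs": {"commands": [[[0,0,0,0],[0,0,0,0],[0,0,0,0],[0,0,0,0]]], "gripper": 0.063}}

```text
t: 5.92
ee_pos: [509.2, -406.0, 262.8]
orientation: [-2.15, 0.15, 2.149]
ft_force: [-0.4, -0.0, -0.7]
width: 63.3
```

>>> {"fn": "apply_moves", "kwargs": {"commands": [[[0,0,0,0],[0,0,0,0],[0,0,0,0]]], "gripper": 0.0605}}

```text
t: 6.3
ee_pos: [509.1, -405.9, 262.6]
orientation: [-2.149, 0.15, 2.149]
ft_force: [-0.7, 0.5, 0.9]
width: 60.6
```

>>> {"fn": "apply_moves", "kwargs": {"commands": [[[0,0,0,0],[0,0,0,0],[0,0,0,0]]], "gripper": 0.059}}

```text
t: 6.68
ee_pos: [509.1, -406.0, 262.7]
orientation: [-2.149, 0.15, 2.149]
ft_force: [-0.0, 0.8, 1.5]
width: 59.2
```

>>> {"fn": "apply_moves", "kwargs": {"commands": [[[0,0,0,0],[0,0,0,0],[0,0,0,0]]], "gripper": 0.056}}

```text
t: 7.05
ee_pos: [509.2, -406.0, 262.7]
orientation: [-2.149, 0.15, 2.149]
ft_force: [-0.5, 0.0, 1.8]
width: 56.2
```

>>> {"fn": "apply_moves", "kwargs": {"commands": [[[0,0,0,0],[0,0,0,0],[0,0,0,0]]], "gripper": 0.053}}

```text
t: 7.42
ee_pos: [509.1, -406.0, 262.7]
orientation: [-2.149, 0.15, 2.149]
ft_force: [-1.1, 0.2, 1.8]
width: 53.2
```

>>> {"fn": "apply_moves", "kwargs": {"commands": [[[0,0,0,0],[0,0,0,0],[0,0,0,0]]], "gripper": 0.051}}

```text
t: 7.8
ee_pos: [509.2, -406.0, 262.7]
orientation: [-2.149, 0.15, 2.149]
ft_force: [-1.9, -0.2, 1.9]
width: 51.2
```

```bash
python3 - <<'E'
from h import *
o=readout.get_obs(); print(o['moment'],o['ft_force'],o['width'])
E
```

```text
[ 0.1119107   0.27161312 -0.03804107] [-1.92675817 -0.1686711   1.92635663] 51.20681441651839
```

>>> {"fn": "apply_moves", "kwargs": {"commands": [[[0,0,0,0],[0,0,0,0],[0,0,0,0]]], "gripper": 0.0503}}

```text
t: 8.18
ee_pos: [509.2, -406.0, 262.7]
orientation: [-2.149, 0.15, 2.149]
ft_force: [-0.7, 1.4, 3.6]
width: 50.4
```

>>> {"fn": "apply_moves", "kwargs": {"commands": [[[0,0,0,0],[0,0,0,0],[0,0,0,0]]], "gripper": 0.0499}}

```text
t: 8.55
ee_pos: [509.1, -406.0, 262.7]
orientation: [-2.149, 0.15, 2.149]
ft_force: [-2.2, 1.2, 4.4]
width: 50.1
```

```bash
python3 - <<'E'
from h import *
o=readout.get_obs(); print(o['moment'],o['ft_force'],o['width'])
E
```

```text
[ 0.14044245  0.3498556  -0.01790035] [-2.241567    1.16921557  4.44276636] 50.11857074913841
```

>>> {"fn": "apply_moves", "kwargs": {"commands": [[[0,0,0,0.01],[0,0,0,0.03],[0,0,0,0.05],[0,0,0,0.07],[0,0,0,0.09],[0,0,0,0.11]]]}}

```text
t: 9.3
ee_pos: [509.2, -406.0, 262.7]
orientation: [-2.208, 0.031, 2.207]
ft_force: [1.1, 0.3, 2.9]
width: 50.1
```

```bash
cat > q.py <<'E'
from h import *
np.set_printoptions(precision=2,suppress=True)
o=readout.get_obs(); R,_=cv2.Rodrigues(np.array(o['orientation'])); print('t',o['t'],'yaw',round(np.degrees(np.arctan2(R[1,1],R[0,1])),2),'M',o['moment'],'F',o['ft_force'],'w',o['width'],'p',o['ee_pos'],'q',o['qpos'],'tau6',o['joint_torque'][5])
E
python3 q.py
```

```text
t 9.3 yaw -91.6 M [ 0.04  0.01 -0.04] F [1.05 0.27 2.88] w 50.052123186067554 p [ 509.24 -406.    262.75] q [-0.69  0.64  1.65  0.    0.86  0.91] tau6 0.19231560174375772
```

>>> {"fn": "apply_moves", "kwargs": {"commands": [[[0,0,0,0.025],[0,0,0,0.05],[0,0,0,0.075],[0,0,0,0.1],[0,0,0,0.125],[0,0,0,0.15],[0,0,0,0.175],[0,0,0,0.2]]]}}

```text
t: 10.3
ee_pos: [509.2, -405.9, 262.7]
orientation: [2.131, 0.184, -2.131]
ft_force: [1.2, 1.0, 3.6]
width: 50.0
```

```bash
python3 q.py; python3 - <<'E'
from h import *
S=viewer.get_image('side'); save(S['color'][250:320,180:260],'side2.png',8)
E
```

```text
t 10.3 yaw -80.12 M [ 0.05  0.09 -0.02] F [1.18 0.97 3.63] w 49.989538618769814 p [ 509.17 -405.95  262.69] q [-0.69  0.64  1.65 -0.    0.86  0.71] tau6 0.2444569207727909
```

View pics/side2.png

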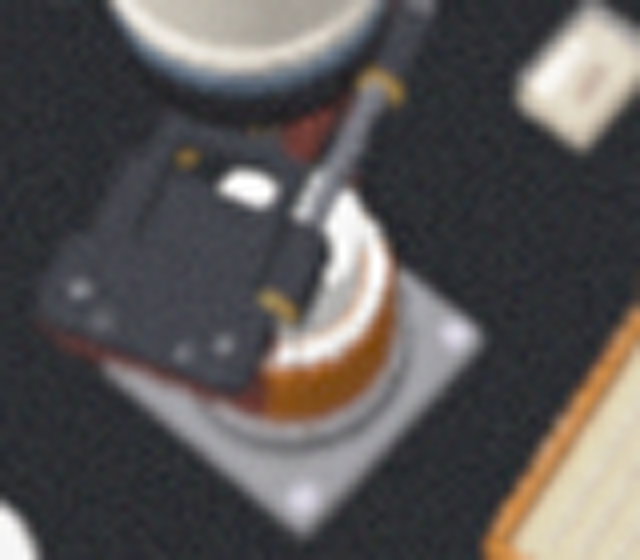

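The cap is in the jaws and turning: the gripper body fills the left of the crop and the collar is clear. I'll go on in 4° steps, checking the twist after each one.

>>> {"fn": "apply_moves", "kwargs": {"commands": [[[0,0,0,0.0175],[0,0,0,0.035],[0,0,0,0.0525],[0,0,0,0.07]]]}}

```text
t: 10.85
ee_pos: [509.2, -406.0, 262.7]
orientation: [2.093, 0.254, -2.093]
ft_force: [1.1, 0.1, 4.8]
width: 50.7
```

```bash
python3 q.py
```

```text
t 10.85 yaw -76.14 M [ 0.07  0.08 -0.06] F [1.11 0.08 4.83] w 50.70240327512519 p [ 509.15 -405.96  262.7 ] q [-0.69  0.64  1.65  0.    0.86  0.64] tau6 0.16352960374206305
```

>>> {"fn": "apply_moves", "kwargs": {"commands": [[[0,0,0,0.0175],[0,0,0,0.035],[0,0,0,0.0525]]]}}

```text
t: 11.22
ee_pos: [509.1, -406.0, 262.7]
orientation: [2.063, 0.306, -2.063]
ft_force: [-0.3, -0.2, 5.5]
width: 50.3
```

```bash
python3 q.py
```

```text
t 11.225 yaw -73.13 M [0.05 0.06 0.02] F [-0.27 -0.21  5.55] w 50.31933956040854 p [ 509.15 -405.96  262.69] q [-0.69  0.64  1.65  0.    0.86  0.58] tau6 0.16267138067632914
```

>>> {"fn": "apply_moves", "kwargs": {"commands": [[[0,0,0,0.0175],[0,0,0,0.035],[0,0,0,0.0525],[0,0,0,0.07]]]}}

```text
t: 11.72
ee_pos: [509.2, -406.0, 262.7]
orientation: [2.023, 0.373, -2.023]
ft_force: [-0.1, 0.3, 5.1]
width: 50.1
```

```bash
python3 q.py
```

```text
t 11.725 yaw -69.12 M [ 0.01  0.04 -0.04] F [-0.06  0.33  5.07] w 50.05425480660349 p [ 509.16 -405.97  262.7 ] q [-0.69  0.64  1.65  0.    0.86  0.51] tau6 0.16193148214370012
```

>>> {"fn": "apply_moves", "kwargs": {"commands": [[[0,0,0,0.0175],[0,0,0,0.035],[0,0,0,0.0525]]]}}

```text
t: 12.1
ee_pos: [509.2, -405.9, 262.7]
orientation: [1.992, 0.421, -1.992]
ft_force: [0.2, -0.5, 5.4]
width: 50.2
```

```bash
python3 q.py
```

```text
t 12.1 yaw -66.11 M [-0.01  0.12 -0.05] F [ 0.17 -0.49  5.36] w 50.237778014230784 p [ 509.16 -405.94  262.69] q [-0.69  0.64  1.65 -0.    0.86  0.46] tau6 0.16150579322129488
```

>>> {"fn": "apply_moves", "kwargs": {"commands": [[[0,0,0,0.0175],[0,0,0,0.035],[0,0,0,0.0525],[0,0,0,0.07]]]}}

```text
t: 12.6
ee_pos: [509.2, -405.9, 262.7]
orientation: [1.949, 0.484, -1.949]
ft_force: [0.5, 0.4, 4.2]
width: 50.2
```

```bash
python3 q.py
```

```text
t 12.6 yaw -62.1 M [ 0.02  0.06 -0.04] F [0.53 0.39 4.17] w 50.22120816356466 p [ 509.15 -405.95  262.66] q [-0.69  0.64  1.65  0.    0.86  0.39] tau6 0.161475227214396
```

>>> {"fn": "apply_moves", "kwargs": {"commands": [[[0,0,0,0.0175],[0,0,0,0.035],[0,0,0,0.0525],[0,0,0,0.07]]]}}

```text
t: 13.1
ee_pos: [509.1, -405.9, 262.7]
orientation: [1.906, 0.545, -1.906]
ft_force: [0.2, -0.0, 5.8]
width: 50.3
```

```bash
python3 q.py
```

```text
t 13.1 yaw -58.09 M [ 0.04  0.12 -0.02] F [ 0.15 -0.03  5.79] w 50.31415342001455 p [ 509.14 -405.94  262.68] q [-0.69  0.64  1.65 -0.    0.86  0.32] tau6 0.16143154352903366
```

>>> {"fn": "apply_moves", "kwargs": {"commands": [[[0,0,0,0.0175],[0,0,0,0.035],[0,0,0,0.0525],[0,0,0,0.07]]]}}

```text
t: 13.6
ee_pos: [509.1, -405.9, 262.7]
orientation: [1.862, 0.604, -1.862]
ft_force: [0.1, -0.3, 5.1]
width: 50.0
```

```bash
python3 q.py
```

```text
t 13.6 yaw -54.07 M [-0.01  0.06 -0.02] F [ 0.08 -0.32  5.14] w 50.02730826756789 p [ 509.15 -405.95  262.69] q [-0.69  0.64  1.65 -0.    0.86  0.25] tau6 0.16140053048729897
```

>>> {"fn": "apply_moves", "kwargs": {"commands": [[[0,0,0,0.0175],[0,0,0,0.035],[0,0,0,0.0525],[0,0,0,0.07]]]}}

```text
t: 14.1
ee_pos: [509.1, -405.9, 262.7]
orientation: [1.818, 0.66, -1.818]
ft_force: [0.1, -0.0, 5.3]
width: 50.7
```

```bash
python3 q.py
```

```text
t 14.1 yaw -50.07 M [ 0.02  0.11 -0.04] F [ 0.11 -0.01  5.27] w 50.735176848534095 p [ 509.14 -405.93  262.65] q [-0.69  0.64  1.65  0.    0.86  0.18] tau6 0.16137713100761175
```

>>> {"fn": "apply_moves", "kwargs": {"commands": [[[0,0,0,0.0175],[0,0,0,0.035],[0,0,0,0.0525],[0,0,0,0.07]]]}}

```text
t: 14.6
ee_pos: [509.1, -405.9, 262.7]
orientation: [1.772, 0.715, -1.772]
ft_force: [0.3, 0.1, 5.9]
width: 50.3
```

```bash
python3 q.py
```

```text
t 14.6 yaw -46.05 M [-0.01  0.14  0.03] F [0.27 0.1  5.85] w 50.28493052731381 p [ 509.13 -405.94  262.68] q [-0.69  0.64  1.65 -0.    0.86  0.11] tau6 0.1613596687093377
```

>>> {"fn": "apply_moves", "kwargs": {"commands": [[[0,0,0,0.0175],[0,0,0,0.035],[0,0,0,0.0525],[0,0,0,0.07]]]}}

```text
t: 15.1
ee_pos: [509.1, -405.9, 262.7]
orientation: [1.726, 0.768, -1.726]
ft_force: [0.1, 0.1, 4.6]
width: 50.5
```

```bash
python3 q.py
```

```text
t 15.1 yaw -42.04 M [ 0.01  0.12 -0.05] F [0.12 0.15 4.64] w 50.477378682513994 p [ 509.14 -405.93  262.68] q [-0.69  0.64  1.65 -0.    0.86  0.04] tau6 0.16131880693137646
```

>>> {"fn": "apply_moves", "kwargs": {"commands": [[[0,0,0,0.0175],[0,0,0,0.035],[0,0,0,0.0525],[0,0,0,0.07]]]}}

```text
t: 15.6
ee_pos: [509.1, -405.9, 262.7]
orientation: [1.679, 0.819, -1.679]
ft_force: [0.9, 0.5, 5.3]
width: 50.1
```

```bash
python3 q.py;  python3 - <<'E'
from h import *
S=viewer.get_image('side'); save(S['color'][250:320,180:260],'side3.png',8)
E
```

```text
t 15.6 yaw -38.03 M [-0.    0.12 -0.03] F [0.95 0.53 5.26] w 50.07387023231421 p [ 509.11 -405.93  262.67] q [-0.69  0.64  1.65 -0.    0.86 -0.03] tau6 0.16126277390867472
```

View pics/side3.png

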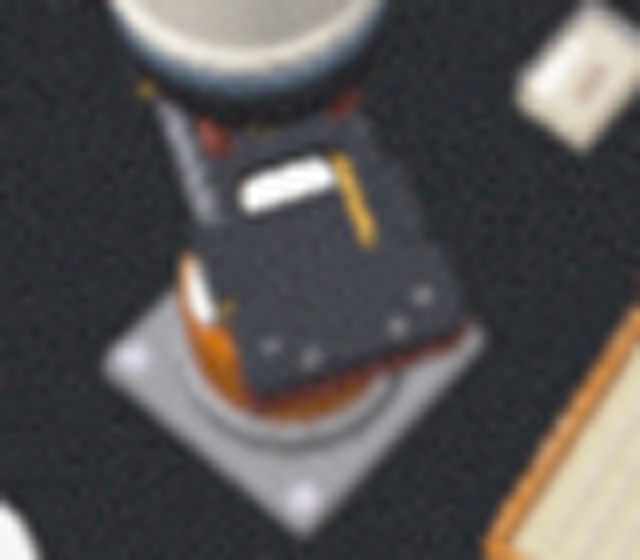

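The gripper body now hides the cap, with only some collar showing at crop (200,290). I'll keep feeling for the stop.

>>> {"fn": "apply_moves", "kwargs": {"commands": [[[0,0,0,0.0175],[0,0,0,0.035],[0,0,0,0.0525],[0,0,0,0.07]]]}}

```text
t: 16.15
ee_pos: [509.2, -406.0, 262.7]
orientation: [1.632, 0.867, -1.632]
ft_force: [1.2, -0.1, 4.9]
width: 49.8
```

```bash
python3 q.py
```

```text
t 16.15 yaw -34.03 M [-0.02 -0.08 -0.05] F [ 1.2  -0.08  4.91] w 49.8320685609147 p [ 509.19 -406.02  262.72] q [-0.69  0.64  1.65  0.    0.86 -0.1 ] tau6 0.12260396964848042
```

>>> {"fn": "apply_moves", "kwargs": {"commands": [[[0,0,0,0.0175],[0,0,0,0.035],[0,0,0,0.0525]]]}}

```text
t: 16.52
ee_pos: [509.3, -406.0, 262.7]
orientation: [1.596, 0.902, -1.595]
ft_force: [2.4, -0.5, 3.4]
width: 50.1
```

```bash
python3 q.py
```

```text
t 16.525 yaw -31.03 M [-0.11 -0.16 -0.14] F [ 2.37 -0.5   3.36] w 50.07561870017397 p [ 509.27 -406.05  262.74] q [-0.69  0.64  1.65  0.    0.86 -0.15] tau6 -0.004567391588352621
```

>>> {"fn": "apply_moves", "kwargs": {"commands": [[[0,0,0,0.01],[0,0,0,0.02],[0,0,0,0.03]]]}}

```text
t: 16.9
ee_pos: [509.2, -406.1, 262.7]
orientation: [1.576, 0.921, -1.575]
ft_force: [3.2, -1.0, 3.4]
width: 49.9
```

```bash
python3 q.py
```

```text
t 16.9 yaw -29.34 M [-0.22 -0.4  -0.26] F [ 3.22 -0.96  3.44] w 49.935973566029084 p [ 509.23 -406.06  262.74] q [-0.69  0.64  1.65  0.    0.86 -0.18] tau6 -0.15231042634695768
```

The stop is clear: twist has risen to 0.26 N m at about 68° turned. I'll ease back 2° so the cap sits lightly on the stop, then lift gently.

>>> {"fn": "apply_moves", "kwargs": {"commands": [[[0,0,0,-0.015],[0,0,0,-0.03],[0,0,0,-0.03]]]}}

```text
t: 17.27
ee_pos: [509.2, -406.0, 262.7]
orientation: [1.597, 0.901, -1.597]
ft_force: [2.8, -1.2, 3.8]
width: 49.9
```

```bash
python3 q.py
```

```text
t 17.275 yaw -31.1 M [-0.29 -0.36 -0.09] F [ 2.8  -1.25  3.82] w 49.939957717473916 p [ 509.22 -406.01  262.72] q [-0.69  0.64  1.65 -0.    0.86 -0.15] tau6 -0.08392108138650656
```

>>> {"fn": "apply_moves", "kwargs": {"commands": [[[0,0,0.001,0],[0,0,0.002,0],[0,0,0.003,0]]]}}

```text
t: 17.65
ee_pos: [509.1, -405.8, 264.7]
orientation: [1.597, 0.902, -1.597]
ft_force: [4.6, -2.4, -6.6]
width: 50.5
```

```bash
python3 q.py
```

```text
t 17.65 yaw -31.08 M [-0.49 -0.9  -0.19] F [ 4.62 -2.39 -6.56] w 50.457582381993454 p [ 509.09 -405.83  264.65] q [-0.69  0.63  1.65  0.    0.86 -0.15] tau6 -0.172554524615407
```

>>> {"fn": "apply_moves", "kwargs": {"commands": [[[0.0005,-0.0003,0,0],[0.0008,-0.0005,0,0]]]}}

```text
t: 17.9
ee_pos: [509.6, -406.1, 264.8]
orientation: [1.596, 0.904, -1.598]
ft_force: [3.4, 0.2, -3.8]
width: 50.3
```

```bash
python3 q.py
```

```text
t 17.9 yaw -31.08 M [-0.19 -0.38 -0.18] F [ 3.38  0.16 -3.77] w 50.29601984196712 p [ 509.61 -406.09  264.85] q [-0.69  0.63  1.64  0.    0.87 -0.15] tau6 -0.16743942629545927
```

>>> {"fn": "apply_moves", "kwargs": {"commands": [[[0.0005,0,0.001,0],[0.0005,0,0.002,0],[0.0005,0,0.003,0],[0.0005,0,0.003,0]]]}}

```text
t: 18.4
ee_pos: [510.1, -406.2, 268.7]
orientation: [1.596, 0.903, -1.597]
ft_force: [-1.9, 0.8, -3.7]
width: 50.3
```

```bash
python3 q.py;  python3 - <<'E'
from h import *
S=viewer.get_image('side'); save(S['color'][250:320,180:260],'side4.png',8)
E
```

```text
t 18.4 yaw -31.08 M [ 0.12  0.27 -0.11] F [-1.9   0.78 -3.66] w 50.29134865749787 p [ 510.07 -406.24  268.67] q [-0.69  0.63  1.64 -0.    0.87 -0.15] tau6 -0.13496206607669592
```

View pics/side4.png

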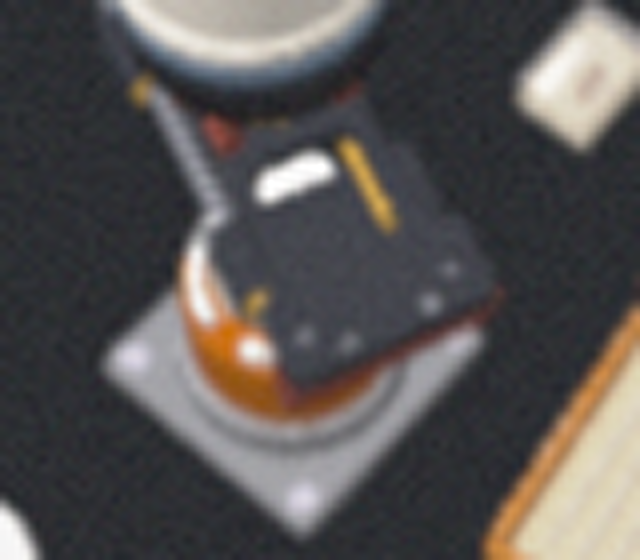

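>>> {"fn": "apply_moves", "kwargs": {"commands": [[[0,0,0.001,0],[0,0,0.002,0],[0,0,0.003,0],[0,0,0.004,0]]]}}

```text
t: 18.95
ee_pos: [510.5, -406.7, 273.1]
orientation: [1.596, 0.901, -1.596]
ft_force: [-2.2, 0.6, -1.3]
width: 50.0
```

```bash
python3 q.py
```

```text
t 18.95 yaw -31.07 M [-0.1   0.44  0.  ] F [-2.18  0.57 -1.34] w 50.012284728126765 p [ 510.5  -406.67  273.1 ] q [-0.69  0.62  1.64 -0.    0.88 -0.15] tau6 0.006539817113662139
```

>>> {"fn": "apply_moves", "kwargs": {"commands": [[[0,0,0.003,0],[0,0,0.006,0],[0,0,0.009,0],[0,0,0.012,0],[0,0,0.015,0],[0,0,0.018,0]]]}}

```text
t: 19.7
ee_pos: [511.0, -406.7, 291.4]
orientation: [1.597, 0.9, -1.595]
ft_force: [-0.1, 0.3, -0.1]
width: 50.3
```

```bash
python3 q.py;  python3 - <<'E'
from h import *
S=viewer.get_image('side'); save(S['color'][250:320,180:260],'side5.png',8)
E
```

```text
t 19.7 yaw -31.09 M [-0.05  0.07 -0.02] F [-0.14  0.29 -0.12] w 50.2662249281201 p [ 510.96 -406.72  291.43] q [-0.69  0.6   1.63  0.    0.91 -0.15] tau6 -3.0056261266508955e-05
```

View pics/side5.png

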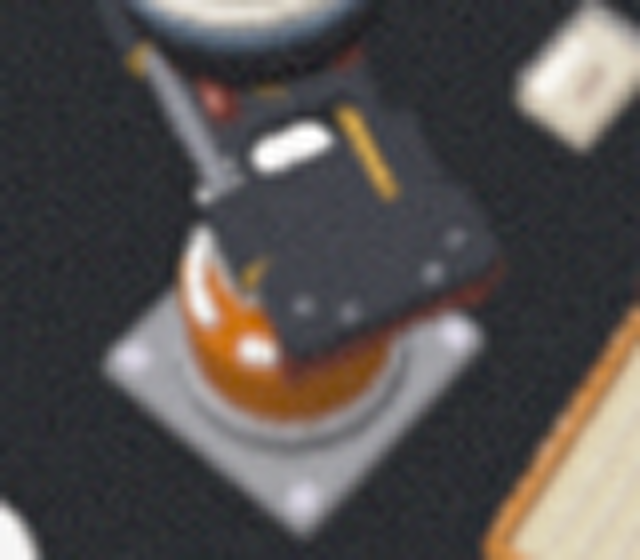

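>>> {"fn": "apply_moves", "kwargs": {"commands": [[[0,0,0.005,0],[0,0,0.013,0],[0,0,0.026,0],[0,0,0.042,0],[0,0,0.06,0],[0,0,0.078,0],[0,0,0.09,0],[0,0,0.095,0]]]}}

```text
t: 20.75
ee_pos: [510.5, -406.5, 386.8]
orientation: [1.597, 0.9, -1.596]
ft_force: [-0.4, 1.1, -0.4]
width: 50.1
```

```bash
python3 q.py;  python3 - <<'E'
from h import *
S=viewer.get_image('side'); save(S['color'][200:330,150:300],'side6.png',5)
E
```

```text
t 20.75 yaw -31.08 M [-0.11  0.1  -0.08] F [-0.42  1.05 -0.42] w 50.14322493240045 p [ 510.53 -406.52  386.85] q [-0.69  0.48  1.58  0.    1.08 -0.15] tau6 0.0002926832348748576
```

View pics/side6.png

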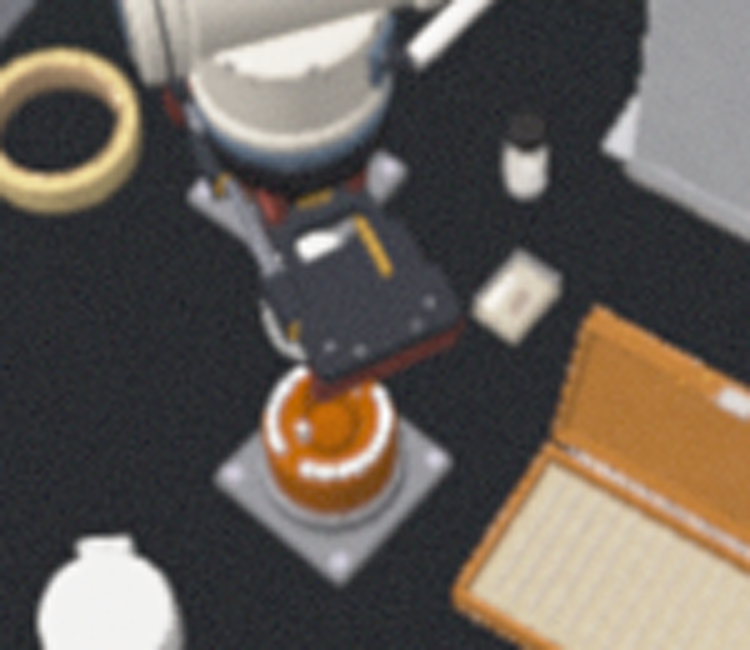

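The cap is off. The open jar neck shows at crop (330,425), and the cap's white rim shows under the gripper at (285,330). Next is the tray centre from both cameras.

```bash
python3 - <<'E'
from h import *
np.set_printoptions(precision=1,suppress=True)
for c,z in (('side',8),('top',8)):
    im=np.load(c+'0.npy',allow_pickle=True).item()
    u0=(np.array([287,114]) if c=='side' else np.array([148.6,217.5])).astype(int)
    x0,y0=u0-30
    g=im['color'][y0:y0+60,x0:x0+60].astype(np.float32)
    m=(g.mean(2)>100).astype(np.uint8)
    n,l,st,ce=cv2.connectedComponentsWithStats(m); k=l[30,30]; m=(l==k).astype(np.uint8)
    cn=max(cv2.findContours(m,0,cv2.CHAIN_APPROX_NONE)[0],key=cv2.contourArea)
    P=ray(im,cn.reshape(-1,2)+[x0,y0],z)[:,:2].astype(np.float32)
    print(c,st[k],cv2.minAreaRect(P), cv2.approxPolyDP(cn,4,True).reshape(-1,2)+[x0,y0])
    Q=cv2.approxPolyDP(cn,4,True).reshape(-1,2)+[x0,y0]
    print(ray(im,Q,z)[:,:2],ray(im,Q,z)[:,:2].mean(0))
    save(im['color'][y0:y0+60,x0:x0+60],c+'tray.png',8)
E
```

```text
side [   9   14   42   33 1003] ((346.54278564453125, 280.82464599609375), (129.25914001464844, 134.79644775390625), 15.114373207092285) [[274  98]
 [266 123]
 [300 130]
 [307 105]]
[[269.8 324.7]
 [307.7 202.3]
 [422.5 236.7]
 [387.3 357.5]] [346.9 280.3]
top [  12   12   39   40 1119] ((347.36773681640625, 284.42333984375), (128.4380340576172, 128.186767578125), 15.719283103942871) [[161 199]
 [130 207]
 [137 238]
 [168 230]]
[[423.5 242.3]
 [390.1 359.7]
 [271.9 324.2]
 [304.6 208.4]] [347.5 283.6]
```

View pics/sidetray.png

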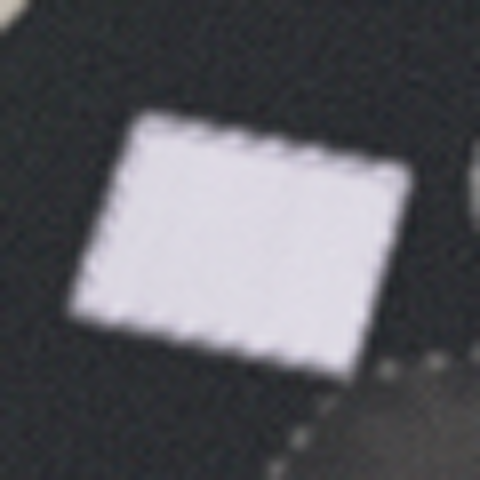

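View pics/toptray.png

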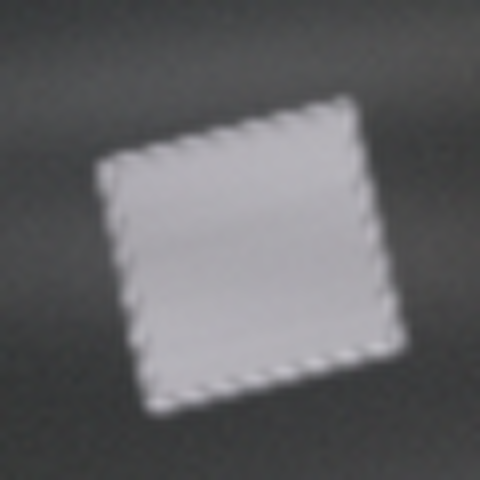

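>>> {"fn": "apply_moves", "kwargs": {"commands": [[[-0.012,0.016,0,0],[-0.035,0.045,0,0],[-0.065,0.083,0,0],[-0.095,0.122,0,0],[-0.115,0.157,0,0],[-0.12,0.195,0,0],[-0.122,0.235,0,0],[-0.124,0.27,0,0]]]}}

```text
t: 21.8
ee_pos: [385.9, -135.2, 385.4]
orientation: [1.596, 0.902, -1.597]
ft_force: [1.5, 0.6, 0.1]
width: 50.0
```

>>> {"fn": "apply_moves", "kwargs": {"commands": [[[-0.003,0.036,0,0],[-0.006,0.072,0,0],[-0.009,0.108,0,0],[-0.012,0.144,0,0],[-0.014,0.18,0,0],[-0.016,0.216,0,0],[-0.018,0.252,0,0],[-0.02,0.288,0,0]]]}}

```text
t: 22.8
ee_pos: [366.1, 152.7, 385.4]
orientation: [1.596, 0.902, -1.597]
ft_force: [0.8, 0.2, -0.9]
width: 50.1
```

>>> {"fn": "apply_moves", "kwargs": {"commands": [[[-0.005,0.034,0,0],[-0.009,0.064,0,0],[-0.013,0.092,0,0],[-0.016,0.115,0,0],[-0.018,0.128,0,0],[-0.019,0.132,0,0],[-0.019,0.132,0,0]]]}}

```text
t: 23.68
ee_pos: [347.3, 283.2, 385.5]
orientation: [1.596, 0.902, -1.597]
ft_force: [0.3, 0.4, -0.4]
width: 50.1
```

```bash
python3 q.py;  python3 - <<'E'
from h import *
S=viewer.get_image('side'); save(S['color'][20:170,190:390],'side7.png',4)
E
```

```text
t 23.675 yaw -31.08 M [-0.11  0.08  0.02] F [ 0.33  0.45 -0.41] w 50.060689981637914 p [347.35 283.24 385.5 ] q [ 0.66  0.19  2.02 -0.    0.93  1.2 ] tau6 0.04882136941887438
```

View pics/side7.png

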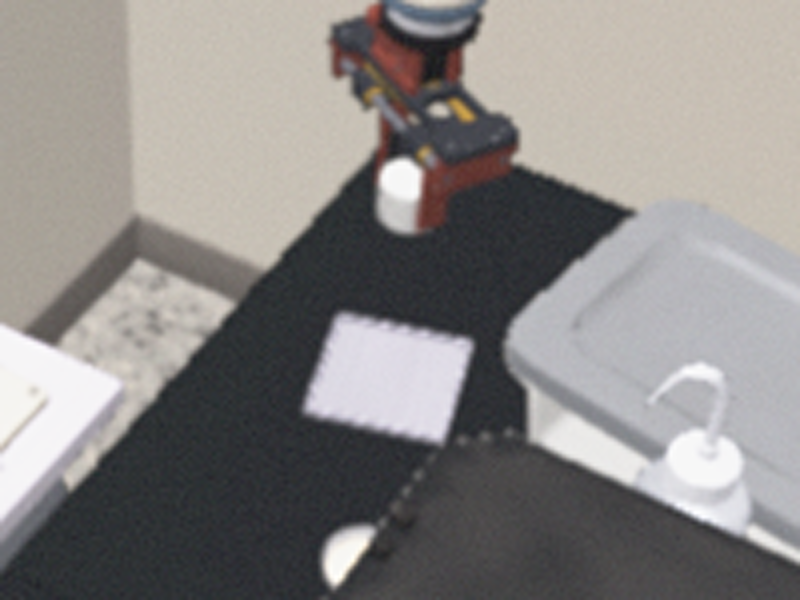

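```bash
python3 - <<'E'
from h import *
np.set_printoptions(precision=0,suppress=True)
im=np.load('top0.npy',allow_pickle=True).item()
for z in (100,150,200): print(z,ray(im,[[90,170],[155,182],[175,95],[187,152]],z)[:,:2].tolist())
im=np.load('side0.npy',allow_pickle=True).item()
print([ray(im,[[190+507/4,20+340/4]],z)[0][:2] for z in (100,150,200)])
E
```

```text
100 [[509.5607465877755, 491.8898032400325], [468.0396200316337, 246.99698271686896], [809.9324044812604, 193.63286961427582], [583.9619033813838, 135.68515984695864]]
150 [[496.3043812167774, 471.64684479028506], [456.11400182697133, 234.60281002987085], [787.0491632101387, 182.94901040346133], [568.3209897866923, 126.85851784011936]]
200 [[483.04801584577933, 451.40388634053784], [444.18838362230895, 222.20863734287275], [764.1659219390167, 172.26515119264678], [552.680076192001, 118.03187583328008]]
[array([449., 286.]), array([466., 237.]), array([483., 188.])]
```

The cap is held upright over the tray (crop (405,195), tray (390,378)). The storage box is close by at x≈460, so I'll turn the gripper clear of it while going down.

>>> {"fn": "apply_moves", "kwargs": {"commands": [[[0,0,-0.01,-0.06],[0,0,-0.025,-0.16],[0,0,-0.045,-0.28],[0,0,-0.065,-0.4],[0,0,-0.085,-0.52],[0,0,-0.103,-0.62],[0,0,-0.115,-0.67],[0,0,-0.12,-0.68]]]}}

```text
t: 24.72
ee_pos: [347.5, 282.9, 265.2]
orientation: [2.031, 0.356, -2.033]
ft_force: [-0.2, -0.4, -0.7]
width: 50.0
```

>>> {"fn": "apply_moves", "kwargs": {"commands": [[[0,0,-0.012,0],[0,0,-0.025,0],[0,0,-0.036,0],[0,0,-0.045,0],[0,0,-0.05,0],[0,0,-0.052,0],[0,0,-0.052,0]]]}}

```text
t: 25.6
ee_pos: [347.5, 283.6, 213.7]
orientation: [2.032, 0.358, -2.032]
ft_force: [0.3, 0.3, -0.4]
width: 50.4
```

```bash
python3 q.py;  python3 - <<'E'
from h import *
S=viewer.get_image('side'); np.save('side8.npy',S,allow_pickle=True); save(S['color'][50:170,210:370],'side8.png',5)
E
```

```text
t 25.6 yaw -70.04 M [-0.    0.15  0.04] F [ 0.27  0.25 -0.44] w 50.40650747231713 p [347.48 283.6  213.68] q [0.66 0.52 2.11 0.   0.51 1.88] tau6 8.109591931315663e-06
```

View pics/side8.png

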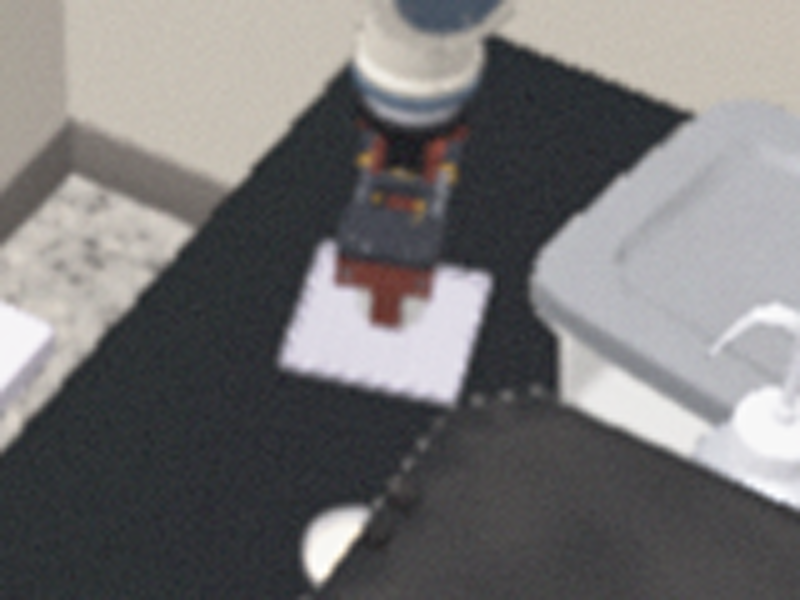

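The cap is over the tray middle (crop (388,310), tray centre about (385,325)). I'll come down slowly and feel for the floor.

>>> {"fn": "apply_moves", "kwargs": {"commands": [[[0,0,-0.004,0],[0,0,-0.008,0],[0,0,-0.011,0],[0,0,-0.013,0]]]}}

```text
t: 26.15
ee_pos: [347.4, 283.5, 200.4]
orientation: [2.032, 0.357, -2.032]
ft_force: [0.4, 0.3, -0.4]
width: 49.9
```

>>> {"fn": "apply_moves", "kwargs": {"commands": [[[0,0,-0.0007,0],[0,0,-0.0014,0],[0,0,-0.002,0]]]}}

```text
t: 26.52
ee_pos: [347.5, 283.6, 198.7]
orientation: [2.032, 0.358, -2.032]
ft_force: [-0.1, 0.6, -0.7]
width: 50.0
```

>>> {"fn": "apply_moves", "kwargs": {"commands": [[[0,0,-0.0005,0],[0,0,-0.001,0]]]}}

```text
t: 26.78
ee_pos: [347.4, 283.5, 197.7]
orientation: [2.032, 0.358, -2.032]
ft_force: [0.7, 0.1, 0.0]
width: 50.0
```

>>> {"fn": "apply_moves", "kwargs": {"commands": [[[0,0,-0.0005,0],[0,0,-0.001,0]]]}}

```text
t: 27.02
ee_pos: [347.5, 283.6, 196.7]
orientation: [2.032, 0.358, -2.032]
ft_force: [-0.0, -0.5, -0.3]
width: 50.1
```

>>> {"fn": "apply_moves", "kwargs": {"commands": [[[0,0,-0.0005,0],[0,0,-0.0008,0]]]}}

```text
t: 27.28
ee_pos: [347.4, 283.5, 195.8]
orientation: [2.032, 0.358, -2.032]
ft_force: [0.9, 0.1, -0.9]
width: 50.5
```

>>> {"fn": "apply_moves", "kwargs": {"commands": [[[0,0,-0.0004,0],[0,0,-0.0007,0],[0,0,-0.0007,0]]]}}

```text
t: 27.65
ee_pos: [347.5, 283.6, 195.6]
orientation: [2.032, 0.358, -2.032]
ft_force: [-2.3, -1.5, 7.5]
width: 50.4
```

>>> {"fn": "apply_moves", "kwargs": {"commands": [[[0,0,-0.0003,0],[0,0,-0.0005,0],[0,0,-0.0005,0]]]}}

```text
t: 28.02
ee_pos: [347.5, 283.6, 195.4]
orientation: [2.033, 0.358, -2.032]
ft_force: [-2.2, -2.0, 12.6]
width: 50.1
```

Floor contact came at TCP z≈195.7, so the cap did not slip in the jaws. I'll ease the pressure off and then open gradually.

>>> {"fn": "apply_moves", "kwargs": {"commands": [[[0,0,0.0005,0],[0,0,0.0008,0],[0,0,0.0008,0]]]}}

```text
t: 28.4
ee_pos: [347.5, 283.6, 195.6]
orientation: [2.032, 0.358, -2.032]
ft_force: [0.4, -0.6, 4.9]
width: 49.9
```

>>> {"fn": "apply_moves", "kwargs": {"commands": [[[0,0,0,0],[0,0,0,0],[0,0,0,0]]], "gripper": 0.055}}

```text
t: 28.78
ee_pos: [347.5, 283.6, 195.5]
orientation: [2.032, 0.358, -2.032]
ft_force: [-0.4, 0.4, 5.9]
width: 55.1
```

>>> {"fn": "apply_moves", "kwargs": {"commands": [[[0,0,0,0],[0,0,0,0],[0,0,0,0]]], "gripper": 0.06}}

```text
t: 29.15
ee_pos: [347.5, 283.6, 195.5]
orientation: [2.032, 0.358, -2.032]
ft_force: [0.6, -0.3, 4.0]
width: 59.8
```

>>> {"fn": "apply_moves", "kwargs": {"commands": [[[0,0,0,0],[0,0,0,0],[0,0,0,0],[0,0,0,0]]], "gripper": 0.085}}

```text
t: 29.65
ee_pos: [347.4, 283.5, 195.4]
orientation: [2.032, 0.357, -2.032]
ft_force: [0.4, 1.0, 0.6]
width: 85.2
```

```bash
python3 q.py;  python3 - <<'E'
from h import *
S=viewer.get_image('side'); save(S['color'][50:170,210:370],'side9.png',5)
E
```

```text
t 29.65 yaw -70.04 M [-0.09  0.17 -0.03] F [0.42 1.02 0.64] w 85.17861317757229 p [347.39 283.5  195.4 ] q [0.66 0.56 2.11 0.   0.47 1.88] tau6 -5.2059896233913605e-05
```

View pics/side9.png

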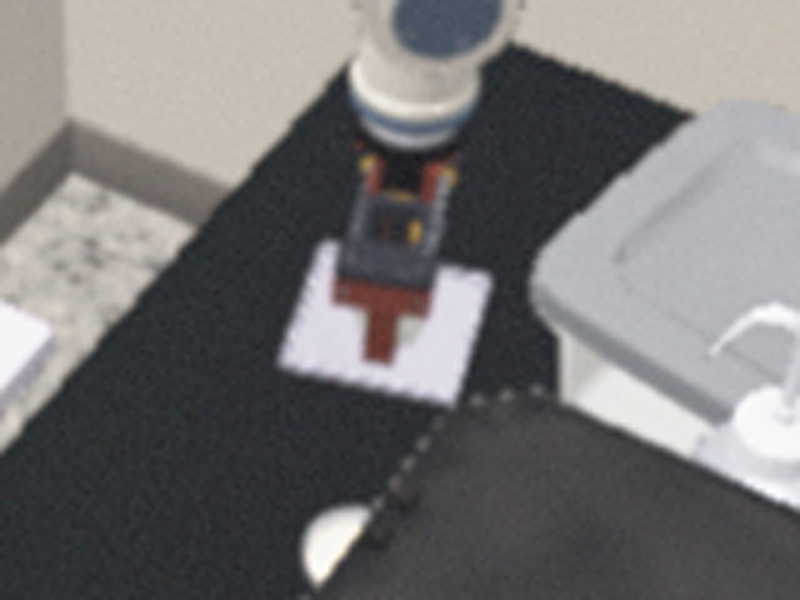

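Released: the jaws are open around the cap at crop (385,330). I'll go straight up, swing aside and look.

>>> {"fn": "apply_moves", "kwargs": {"commands": [[[0,0,0.01,0],[0,0,0.03,0],[0,0,0.06,0],[0,0,0.095,0],[0,0,0.135,0],[0,0,0.17,0],[0,0,0.19,0],[0,0,0.2,0]]]}}

```text
t: 30.7
ee_pos: [347.4, 283.5, 397.1]
orientation: [2.035, 0.359, -2.03]
ft_force: [0.1, 0.1, -0.4]
width: 84.6
```

>>> {"fn": "apply_moves", "kwargs": {"commands": [[[-0.015,0.02,0,0],[-0.04,0.06,0,0],[-0.07,0.11,0,0],[-0.1,0.16,0,0],[-0.13,0.21,0,0],[-0.15,0.26,0,0],[-0.16,0.28,0,0],[-0.16,0.28,0,0]]]}}

```text
t: 31.7
ee_pos: [186.9, 563.8, 394.7]
orientation: [2.03, 0.357, -2.031]
ft_force: [-0.2, 0.5, 0.3]
width: 84.8
```

```bash
python3 q.py;  python3 - <<'E'
from h import *
np.set_printoptions(precision=1,suppress=True)
out=[]
for c in ('side','top'):
    S=viewer.get_image(c); np.save(c+'9.npy',S,allow_pickle=True)
    save(S['color'],c+'10.png',1.5)
    u=proj(S,[[347,283.5,20]])[0].astype(int); x0,y0=u-35
    g=cv2.resize(cv2.cvtColor(S['color'][y0:y0+70,x0:x0+70],cv2.COLOR_RGB2BGR),(400,400),interpolation=cv2.INTER_CUBIC)
    s=400/70;a=np.linspace(0,6.283,50)
    for r,z in ((25,3),(25,39)):
        p=((proj(S,np.c_[347.5+r*np.cos(a),283.5+r*np.sin(a),z+0*a])-[x0,y0]+.5)*s).astype(np.int32); cv2.polylines(g,[p],True,(0,180,0),1)
    out.append(g)
    for l in ('cap','tray','jar','plain_jar','vial_0','specimen_2','petri_1','marker_pen','tape_roll'):
        for r in models.place_of(c,l): print(c,l,round(r['conf'],2),np.array(r['position']))
cv2.imwrite('pics/fin.png',np.hstack(out))
E
```

```text
t 31.7 yaw -69.95 M [-0.05  0.13 -0.02] F [-0.24  0.53  0.34] w 84.82716421044061 p [186.86 563.81 394.71] q [ 1.23  0.39  1.71 -0.    1.05  2.45] tau6 0.15527277253568172
side cap 0.6 [ 465.7 -543.4   -3.7]
side cap 0.46 [348.6 286.2   3. ]
side tray 0.58 [345.8 284.2   3.2]
side jar 0.74 [ 513.8 -405.4   -1.3]
side plain_jar 0.64 [ 393.9 -269.     1. ]
side vial_0 0.65 [ 506.7 -197.1   -0.8]
side vial_0 0.46 [479.4  -7.2   2.6]
side specimen_2 0.71 [ 543.4 -267.6   -0.8]
side petri_1 0.71 [342.5 284.7   3.1]
side petri_1 0.54 [432.   87.2  -0.1]
side marker_pen 0.64 [415.4 -95.8  -2.1]
side tape_roll 0.39 [350.2 282.5   3.8]
top cap 0.87 [ 467.  -544.4    1.9]
top cap 0.7 [344.  281.7   3. ]
top tray 0.63 [350.4 284.3  -2.1]
top jar 0.58 [ 507.4 -406.9   -1.5]
top plain_jar 0.62 [ 395.1 -266.2    0.2]
top vial_0 0.51 [ 502.7 -191.6    0.4]
top vial_0 0.48 [477.8  -9.2  -2.4]
top specimen_2 0.45 [ 533.8 -265.6   -0.6]
top petri_1 0.66 [430.7  87.4  -1.2]
top petri_1 0.48 [ 254.3 -313.8   -3.6]
top marker_pen 0.43 [415.6 -98.8   2.3]
top marker_pen 0.2 [ 253.3 -313.    -5.2]
top tape_roll 0.76 [ 251.8 -317.7   -3.9]
```

View pics/fin.png

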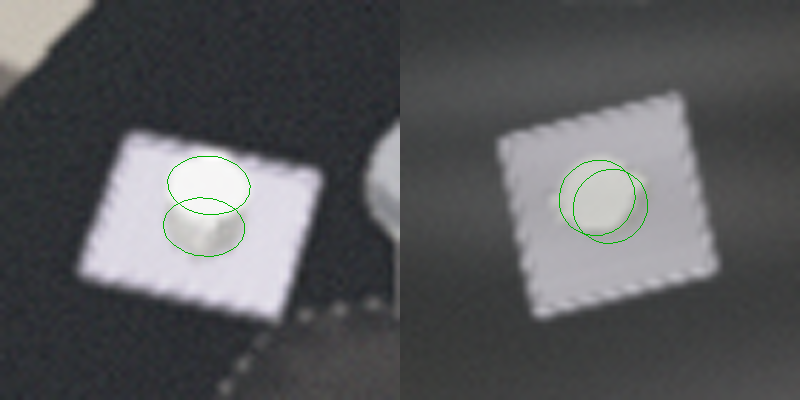

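View pics/side10.png

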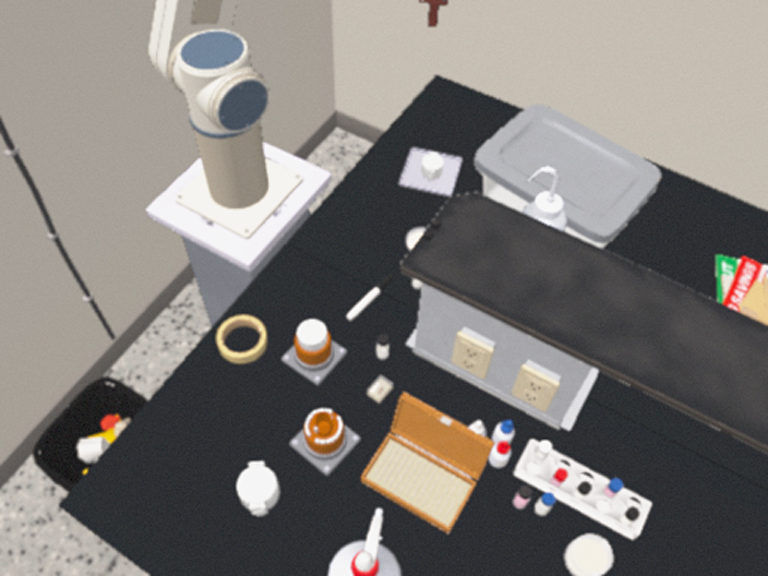

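The cap stands upright in the tray, and in both views its outline falls on the drawn circles around (347.5, 283.5). The jar is open at (325,432), everything else is where it was, and the arm is clear. I'll hand in.

```bash
python3 -c "
from workcell import workorder
print(workorder.close_job())"
```

```text
the job is handed in; nothing more can be done
None
```

The safety cap is off the jar and standing upright in the middle of the tray. The job was handed in at about 32 s of the 67 s allowed.

- **Pinch:** I closed on the tabs in small steps to a reading of about 50 mm, which is fully in. That is an opening setting, so the force on the tabs was never measured.
- **Turn:** I turned the cap anticlockwise. The twist began to rise at about 64–66° and reached 0.26 N m at about 68°. I then eased back 2°.
- **Lift:** The lift pulled with at most about 7 N up and 5 N sideways. I moved the tool about 1.5 mm sideways during it to relieve the sideways force.
- **Set-down:** I carried the cap past the shelf at x under 0.39 m. It met the tray floor at the height expected if it had not slipped in the jaws. It was pressed with about 13 N for a moment before I eased off and released.

**Last checks:** In both views the cap's outline lies on the expected circles around (347.5, 283.5) mm, the centre measured from the tray's edges. The networks put the cap at (348.6, 286.2) and (344.0, 281.7) mm, within their 4 mm accuracy of that. The other things were found within a few mm of where they started. The exceptions:
- The networks reported some false finds, such as a petri dish and a tape roll in the tray, which the pictures contradict.
- From the side camera the tape roll was found only as that false hit; the top camera and the picture show it in place.
- The vial behind the jars appears to be among the vial finds, but I did not check it separately.

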